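# Ink the hand block and hold it in register over the print

### The arm

A 6-joint arm with a two-finger parallel gripper is mounted at the origin on the work surface. World frame = base frame: x ahead of the robot, y to its left, z up, the work surface at z = 0. Lengths are in m, angles in rad, forces in N, time in s.
With the tool pointing down it reaches from about 0.3 to 0.825 m from the base axis. Payload 5.4 kg.
Tool frame: the origin (TCP) lies midway between the tips of the shut fingers; the grasp point (between the pads) lies 19 mm behind it; z points along the fingers, y is the direction in which the jaws open and shut (so a half turn about z gives the same grasp; the last joint's range is limited). The gripper opens to 92 mm and grips with 3 to 60 N. Pads are 20 mm wide; open, the fingers measure 128 mm over their backs; the gripper's body (75 mm by 189 mm) begins 69 mm behind the grasp point.
Start: joints at [1.098, 0.158, 1.597, -0, 1.386, -0.21], TCP at [0.149, 0.555, 0.215] pointing down, gripper open.
Joint ranges: [-2.91, 2.91], [-0.94, 2.29], [0.18, 2.7], [-1.29, 4.43], [0.17, 2.64], [-3, 3]. Speed limits (rad/s): [2.57, 2.57, 3.14, 3.14, 3.14, 3.14].

### API

Orientations are given as a 3x3 rotation matrix whose columns are the frame's x, y, z axes.
In Python, from cell import arm gives the robot as it stands.
- The arm moves only by the shell command python3 -m pendant 'ROWS'. ROWS is JSON, a list of rows, each an object with "grip": the finger opening in cm, from 0 to 9.19; "offset": the shift along the tool's x, y, z in cm, a list of three; "roll": the turn about the tool's z in degrees. In form: [{"grip": grip, "offset": [dx, dy, dz], "roll": roll}, ...]. A call has 1 to 20 rows; each row is the pose to reach, as a shift and turn from the pose commanded when the call began, along the tool's axes at that moment; what a row does not reach only later rows make up. A row lasts 1/10 s, in which the tool goes at most 50 mm and 8.59 degrees, less where a joint would pass 70% of its speed; a pose out of reach is approached as far as the arm can. A call with a gripper value outside its range is refused whole. The fingers move at their own pace and stop on an object; the grip force is fixed at half the most. Time passes only in rows, so rows that repeat a pose let the fingers close. It gives the time, the measured TCP pose, the force and the opening at its end, in the units of the state.
- arm.state(): the state, without advancing time (a new reading comes with each control period).
- arm.snapshot(name): name is "scene" or "top" or "wrist"; returns a dict with "frame" (400x640x3 uint8, red, green, blue), "fx", "fy", "cx", "cy" (pixels), "position" and "orientation" of the camera in the world. Camera axes: x right, y up, looking along -z (the intrinsics and any distortion apply to the point x, -y, -z); pixel columns grow to the right and rows downward; lengths in m; the calibration is good to about 2 mm. A picture is of the moment at which its call begins. There is no depth.
- arm.close_job(): hands the job in, once; it reports no verdict.
The state is a dict: "clock": time; "joints": joint angles; "joint_vel": joint speeds; "effort": joint torques, N m; "position": TCP position; "orientation": TCP orientation; "wrist_force": force on the tool from outside, world axes, zero at the start; "ft_torque": the same for the moment, N m; "grip_width": opening from 0.0 (shut) to 1.0 (fully open).
Only numpy, scipy, OpenCV 4.12 (cv2) and the standard library are available. Lean on these libraries where they do the work, as an engineer would, in place of code of your own. Each camera call takes 0.05 s, during which the arm holds its last target. There are 200 camera calls.

### The job

Ink the rectangular hand printing block by pressing it firmly, face down, on the middle of the ink pad. Then carry it across to the print, clear over the leaning bridge and the brayer without touching them, and stop with it level about 10 mm above the paper, centred over the pale blue panel, long side along long side, never touching the paper or its board. Finish while still holding it there, so that I can check the register before it is printed; leave everything else where it is.

Things in the scene. Friction and masses are not known exactly. Their poses are not given: they have to be found in the camera images.
- block_center (a point): Centre, 35 mm above the printing face, of the rectangular hand block to carry. Plywood base 90 mm (its x) x 60 mm (y), 25 mm thick, dark blue face below; on its back an upright beech grip 70 mm long (x), 26 mm wide (y), 24 to 70 mm above the face, to pinch across its width; z up. 150 to 310 g. The pattern reads the same after a half turn. Starts face down in the block tray, in either place.
- blocktray: Fixed shallow white plastic tray, 116 mm (x) by 210 mm (y), rim 22 mm high, wall 6 mm, floor 6 mm thick; origin at the centre of its underside. The two blocks stand in it 50 mm either side of its centre along its y. Tray and ink pad may be exchanged: either can be the nearer to the robot.
- pad_center (a point): Centre of the top of the ink pad, 20 mm above the table: dark blue firm felt 118 mm (x) by 148 mm (y) in a fixed dark wooden tray 130 x 160 mm whose rim is 5 mm lower than the felt; z up. The felt gives hardly at all. The block takes ink under a steady push of more than 5 N (its own weight is not enough); about 10 N for half a second is usual.
- panel (a point): Centre of the pale blue printed panel (106 mm along its x by 76 mm along its y), on the upper side of the paper, 13 mm above the table; z up. The block is to hang over it with 8 mm of blue showing all round. The cream sheet (215 x 235 mm, an ochre border printed round the panel) is fixed on the register board.
- regboard: Fixed plywood register board 260 mm (x) by 280 mm (y), 12 mm thick, with aluminium stops 20 mm high along its far (+x) and -y edges; origin at the centre of its underside, straight under the panel's centre, axes as the panel's.
- bridge: Loose wooden leaning bridge (hand rest), 300 mm (x) by 85 mm (y), 60 mm high, 0.9 kg, standing between ink pad and register board; origin at the centre of its underside.
- brayer: Loose ink roller lying on the bridge: black roller 38 mm in diameter and 70 mm wide, red handle, 180 mm long in all along its x; origin at the height of the bridge's top, so that it reaches 38 mm above its origin and about 100 mm above the table.
- roundblock: Round hand block, 60 mm in diameter, 66 mm high with its dark turned grip, standing in the block tray; origin at the centre of its underside. Not needed.
- jar_ochre: Closed ink jar with yellow label, 68 mm in diameter, 75 mm high; origin at the centre of its underside.
- jar_blue: Closed ink jar with blue label, 68 mm in diameter, 75 mm high; origin at the centre of its underside.

How it is judged:
By the outcome, as a careful person would: the job done as asked, in the order asked, and still so for the second after the job is handed in, while the arm keeps its last pose, push and grip.
It also fails if it takes over 51 s, if anything falls off the work surface, if the arm or the gripper's body presses on something with over 40 N, if the wrist force passes 120 N, or if a joint passes its speed limit or range.

## Working session

There is one attempt and no reset: what is moved stays moved. The work goes in short steps, Python scripts to look and compute and a shell command to move; the robot and the scene stay as the last step left them, time stands still between calls to the robot, and variables do not carry over. Pictures are saved under pics/ and viewed, about 8 in all and at most 12, crops included, and the job is handed in when it is done.

```bash
mkdir -p pics; ls; cat > h.py <<'E'
import numpy as np, cv2
from cell import arm
def snap(n,f):
    s=arm.snapshot(n); cv2.imwrite('pics/'+f,cv2.cvtColor(s['frame'],cv2.COLOR_RGB2BGR)); 
    import pickle; pickle.dump(s,open('pics/'+f+'.pkl','wb')); return s
def load(f):
    import pickle; return pickle.load(open('pics/'+f+'.pkl','rb'))
def back(s,u,v,z):
    R=np.array(s['orientation']);p=np.array(s['position'])
    d=R@np.array([(u-s['cx'])/s['fx'],-(v-s['cy'])/s['fy'],-1]); return p+d*(z-p[2])/d[2]
def proj(s,P):
    c=np.array(s['orientation']).T@(np.array(P)-np.array(s['position']))
    return s['cx']+s['fx']*c[0]/-c[2], s['cy']-s['fy']*c[1]/-c[2]
E
python3 - <<'E'
from h import *
for n in('top','scene'):
    s=snap(n,n+'0.png'); print({k:v for k,v in s.items() if k!='frame'})
print(arm.state())
E
```

```text
pics
{'fx': 449.37684978429263, 'fy': 449.37684978429263, 'cx': 323.1595479958467, 'cy': 198.57643538585006, 'position': array([ 0.4334142 , -0.00979373,  1.24058121]), 'orientation': array([[-0.0070546 ,  0.99208866, -0.12534087],
       [-0.99991819, -0.00833605, -0.00970216],
       [-0.01067025,  0.12526217,  0.9920663 ]])}
{'fx': 499.3474897943511, 'fy': 499.3474897943511, 'cx': 314.4796574505348, 'cy': 203.87162942513405, 'position': array([1.14482237, 0.80840726, 0.76568984]), 'orientation': array([[-0.81402942, -0.3380887 ,  0.47228396],
       [ 0.58062039, -0.45215907,  0.67707617],
       [-0.01536433,  0.82537762,  0.56437198]])}
{'clock': 0.1, 'joints': array([ 1.09792331e+00,  1.59023607e-01,  1.59810948e+00, -1.02226433e-05,
        1.38622285e+00, -2.10098523e-01]), 'joint_vel': array([ 2.57093800e-03, -1.31418416e-03, -2.39128329e-03, -1.92763396e-04,
       -2.42835987e-03,  2.75905365e-05]), 'effort': array([-2.50573803e-04, -3.86509359e+01, -3.22957206e+01,  7.02379039e-02,
        3.39870597e-02, -2.87166813e-05]), 'position': array([0.1491152 , 0.55472796, 0.21369469]), 'orientation': array([[-9.65673339e-01,  2.59758294e-01, -7.94132429e-04],
       [ 2.59759262e-01,  9.65672122e-01, -1.57436062e-03],
       [ 3.57918318e-04, -1.72660133e-03, -9.99998445e-01]]), 'wrist_force': array([0.51023037, 0.36006632, 0.40764171]), 'ft_torque': array([ 0.03911987, -0.01023113,  0.01713771]), 'grip_width': 0.999181880274638}
```

View pics/top0.png

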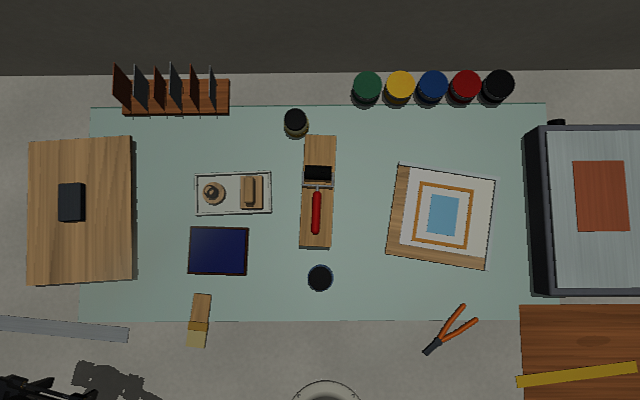

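View pics/scene0.png

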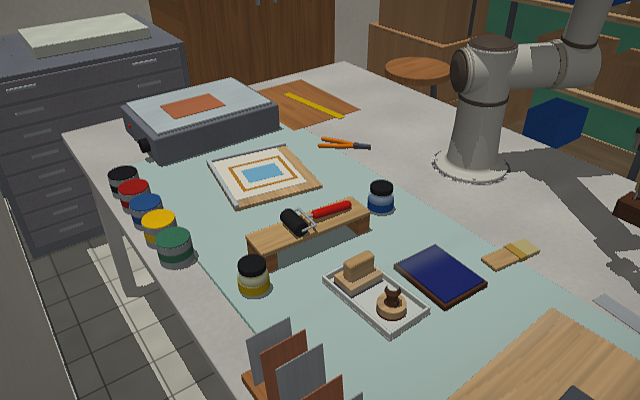

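The top view shows the block at (252,192) in the far tray, the pad at (218,250), the bridge and brayer at (317,192), and the panel at (444,214). The scene view agrees with this layout. I'll measure these by colour.

```bash
cat >> h.py <<'E'
def rect(s,mask,z,name):
    m=mask.astype(np.uint8); n,l,st,c=cv2.connectedComponentsWithStats(m); 
    k=1+np.argmax(st[1:,4]); m=(l==k).astype(np.uint8)
    ct=max(cv2.findContours(m,0,cv2.CHAIN_APPROX_NONE)[0],key=len)[:,0,:]
    P=np.array([back(s,u,v,z)[:2] for u,v in ct],np.float32)
    (c,w,a)=cv2.minAreaRect(P); 
    mo=np.argwhere(m); cen=back(s,mo[:,1].mean(),mo[:,0].mean(),z)[:2]
    print(name,'rect c',np.round(c,4),'size',np.round(w,4),'ang',round(a,2),'centroid',np.round(cen,4),'px',st[k])
    return m
def roi(s,u0,u1,v0,v1):
    m=np.zeros(s['frame'].shape[:2],bool); m[v0:v1,u0:u1]=1; return m
E
python3 - <<'E'
from h import *
s=load('top0.png'); f=s['frame'].astype(int); h=cv2.cvtColor(s['frame'],cv2.COLOR_RGB2HSV).astype(int)
rect(s,roi(s,410,480,180,250)&(h[...,0]>92)&(h[...,0]<115)&(h[...,1]>80),.013,'panel')
rect(s,roi(s,180,255,220,280)&(h[...,0]>110)&(h[...,0]<130)&(h[...,1]>150),.02,'pad')
rect(s,roi(s,185,280,165,222)&(f.min(2)>185)&(h[...,1]<25),.022,'tray')
rect(s,roi(s,385,500,160,275)&(f.min(2)>185),.013,'sheet')
b=cv2.resize(s['frame'][165:285,180:345],None,fx=4.8,fy=4.8,interpolation=cv2.INTER_CUBIC)
cv2.imwrite('pics/c1.png',b[...,::-1])
E
```

```text
panel rect c [ 0.5415 -0.3232] size [0.0735 0.1052] ang 80.14 centroid [ 0.5411 -0.3233] px [ 427  194   32   42 1032]
pad rect c [0.4489 0.2898] size [0.1461 0.117 ] ang 87.96 centroid [0.4388 0.2737] px [ 189  229   57   45 1680]Traceback (most recent call last):
  File "<stdin>", line 5, in <module>
  File "h.py", line 16, in rect
    k=1+np.argmax(st[1:,4]); m=(l==k).astype(np.uint8)
        ~~~~~~~~~^^^^^^^^^^
    return _wrapfunc(a, 'argmax', axis=axis, out=out, **kwds)
    return bound(*args, **kwds)
ValueError: attempt to get argmax of an empty sequence
```

```bash
python3 - <<'E'
from h import *
s=load('top0.png'); 
print(back(s,252,191,.076))
R=np.array(arm.state()['orientation']);p=arm.state()['position']
print((R.T@(back(s,252,191,.076)-p))*100)
b=cv2.resize(s['frame'][165:285,180:345],None,fx=4.8,fy=4.8,interpolation=cv2.INTER_CUBIC)
cv2.imwrite('pics/c1.png',b[...,::-1])
E
```

```text
[0.60214422 0.18806166 0.076     ]
[-53.27723005 -23.61636352  13.79119806]
```

View pics/c1.png

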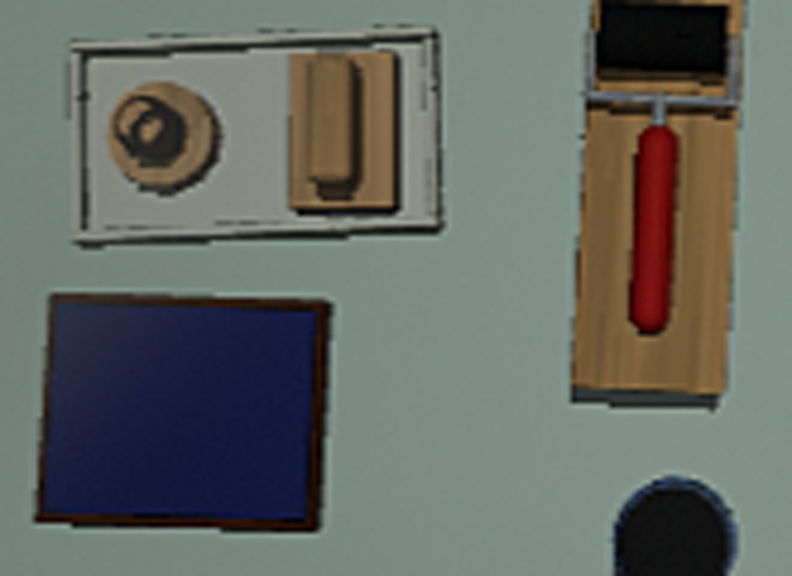

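```bash
python3 -m pendant '[{"grip":9,"offset":[-10,-4.4,0],"roll":-5},{"grip":9,"offset":[-20,-8.7,0],"roll":-10},{"grip":9,"offset":[-30,-13,0],"roll":-15},{"grip":9,"offset":[-40,-17.4,0],"roll":-15},{"grip":9,"offset":[-52.9,-23,0],"roll":-15},{"grip":9,"offset":[-52.9,-23,0],"roll":-15},{"grip":9,"offset":[-52.9,-23,0],"roll":-15},{"grip":9,"offset":[-52.9,-23,0],"roll":-15},{"grip":9,"offset":[-52.9,-23,0],"roll":-15},{"grip":9,"offset":[-52.9,-23,0],"roll":-15},{"grip":9,"offset":[-52.9,-23,0],"roll":-15},{"grip":9,"offset":[-52.9,-23,0],"roll":-15},{"grip":9,"offset":[-52.9,-23,0],"roll":-15},{"grip":9,"offset":[-52.9,-23,0],"roll":-15}]'
python3 - <<'E'
from h import *
s=snap('wrist','w1.png'); print({k:v for k,v in s.items() if k!='frame'}); print(arm.state())
E
```

```text
clock: 1.5
position: [0.6, 0.1956, 0.2138]
orientation: [[-1.0, 0.002, -0.002], [0.002, 1.0, 0.0], [0.002, 0.0, -1.0]]
wrist_force: [-1.0, 0.4, 0.5]
grip_width: 0.98
{'fx': 312.00039174344903, 'fy': 312.00039174344903, 'cx': 316.80350274726595, 'cy': 201.37605269704991, 'position': array([0.52073799, 0.19619359, 0.38406962]), 'orientation': array([[ 2.37904323e-03, -9.59820496e-01, -2.80604627e-01],
       [ 9.99997152e-01,  2.33683678e-03,  4.84997784e-04],
       [ 1.90216398e-04, -2.80604981e-01,  9.59823321e-01]])}
{'clock': 1.55, 'joints': array([ 1.24932191e-01,  3.02865004e-01,  1.42826838e+00,  4.32578670e-04,
        1.41182094e+00, -1.44532138e+00]), 'joint_vel': array([ 0.01888822, -0.01330538,  0.00608365, -0.00225999, -0.00070164,
       -0.00178729]), 'effort': array([-1.11796953e+00, -4.38041782e+01, -3.26477301e+01, -6.28210581e-02,
        4.52790968e-02, -2.66526906e-03]), 'position': array([0.59962405, 0.19628502, 0.21408584]), 'orientation': array([[-9.99998827e-01,  6.11700985e-04, -1.40426889e-03],
       [ 6.11344713e-04,  9.99999781e-01,  2.54122070e-04],
       [ 1.40442403e-03,  2.53263279e-04, -9.99998982e-01]]), 'wrist_force': array([-0.12362067,  0.61407159,  0.84956379]), 'ft_torque': array([-0.06884531, -0.06865568,  0.03441912]), 'grip_width': 0.9781912694312317}
```

View pics/w1.png

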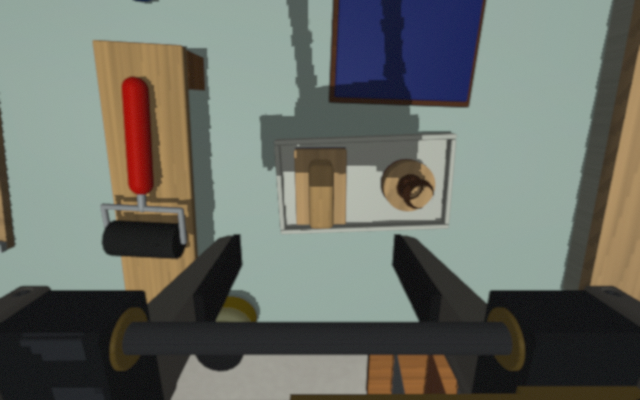

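The wrist view shows the block's grip top at about x 309–332, y 160–229, with its base visible at x 295–347. I'll enlarge it for accurate corners.

```bash
python3 - <<'E'
from h import *
s=load('w1.png')
b=cv2.resize(s['frame'][130:240,270:380],None,fx=5,fy=5,interpolation=cv2.INTER_CUBIC)
cv2.imwrite('pics/c2.png',b[...,::-1])
E
```

```text
(no output)
```

View pics/c2.png

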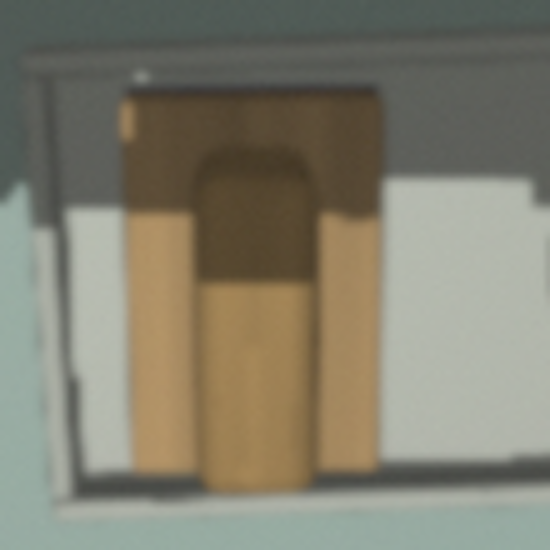

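```bash
python3 - <<'E'
from h import *
s=load('w1.png')
B=[back(s,270+a/5,130+b/5,.031) for a,b in((122,95),(382,95),(380,470),(133,470))]
G=[back(s,270+a/5,130+b/5,.076) for a,b in((197,175),(314,175),(313,488),(200,488))]
for P in(B,G):
    P=np.array(P);print(np.round(P[:,:2],4).tolist(),P.mean(0)); 
    for i,j in((0,3),(1,2)):d=P[j]-P[i];print(np.degrees(np.arctan2(d[1],d[0])),np.linalg.norm(d))
    for i,j in((0,1),(3,2)):d=P[j]-P[i];print(np.degrees(np.arctan2(-d[0],d[1])),np.linalg.norm(d))
t=load('top0.png'); print(back(t,248.75,189.8,.076),back(t,251.8,192.3,.031))
E
```

```text
[[0.5626, 0.171], [0.5627, 0.2294], [0.6524, 0.2311], [0.6523, 0.1716]] [0.60750232 0.20078388 0.031     ]
0.4015293553382528 0.08972128753059049
1.0809510868992243 0.08974048660648312
-0.13760244693203294 0.058440189091069336
-0.1403718884337016 0.05950439420987842
[[0.5731, 0.1888], [0.5731, 0.212], [0.6397, 0.2126], [0.6396, 0.1888]] [0.6063693  0.20055682 0.076     ]
0.02724817519804322 0.06651720772345494
0.5062867278987903 0.06652211733305997
-0.1381616750502414 0.023278999414400717
-0.140514858762736 0.02383517621644524
[0.60539787 0.19664326 0.076     ] [0.60509302 0.19620654 0.031     ]
```

```bash
python3 -m pendant '[{"grip":5,"offset":[-0.7,0.3,4],"roll":0},{"grip":5,"offset":[-0.7,0.3,8],"roll":0},{"grip":5,"offset":[-0.7,0.3,12],"roll":0},{"grip":5,"offset":[-0.7,0.3,14],"roll":0},{"grip":5,"offset":[-0.7,0.3,16],"roll":0},{"grip":5,"offset":[-0.7,0.3,17.4],"roll":0},{"grip":5,"offset":[-0.7,0.3,17.4],"roll":0},{"grip":1.5,"offset":[-0.7,0.3,17.4],"roll":0},{"grip":1.5,"offset":[-0.7,0.3,17.4],"roll":0},{"grip":1.5,"offset":[-0.7,0.3,17.4],"roll":0},{"grip":1.5,"offset":[-0.7,0.3,17.4],"roll":0},{"grip":1.5,"offset":[-0.7,0.3,17.4],"roll":0},{"grip":1.5,"offset":[-0.7,0.3,17.4],"roll":0},{"grip":1.5,"offset":[-0.7,0.3,17.4],"roll":0}]'
```

```text
clock: 2.95
position: [0.6084, 0.199, 0.042]
orientation: [[-1.0, 0.001, 0.002], [0.001, 1.0, 0.001], [-0.002, 0.001, -1.0]]
wrist_force: [-0.6, 0.7, 6.5]
grip_width: 0.281
```

```bash
python3 -m pendant '[{"grip":1.5,"offset":[0,0,-1],"roll":0},{"grip":1.5,"offset":[0,0,-3],"roll":0},{"grip":1.5,"offset":[0,0,-7],"roll":0},{"grip":1.5,"offset":[0,0,-10],"roll":0},{"grip":1.5,"offset":[0,0,-10],"roll":0},{"grip":1.5,"offset":[0,0,-10],"roll":0}]'; python3 - <<'E'
from h import *
s=snap('wrist','w2.png');print(arm.state())
E
```

```text
clock: 3.55
position: [0.6072, 0.1985, 0.1402]
orientation: [[-1.0, 0.001, -0.0], [0.001, 1.0, -0.0], [0.0, -0.0, -1.0]]
wrist_force: [-0.1, 0.5, -3.0]
grip_width: 0.281
{'clock': 3.6, 'joints': array([ 1.27294299e-01,  3.82951420e-01,  1.47967013e+00, -1.41154848e-04,
        1.28225916e+00, -1.44235916e+00]), 'joint_vel': array([ 0.0005969 ,  0.01912881,  0.01966081, -0.00074505,  0.00203674,
        0.00077056]), 'effort': array([-1.11613030e-02, -4.96228266e+01, -3.38275945e+01, -6.63931467e-03,
        1.65397424e-02, -2.92508066e-04]), 'position': array([0.60617746, 0.19841651, 0.1386414 ]), 'orientation': array([[-9.99994131e-01,  1.10158162e-03, -3.24425724e-03],
       [ 1.10337693e-03,  9.99999239e-01, -5.51644067e-04],
       [ 3.24364709e-03, -5.55220468e-04, -9.99994585e-01]]), 'wrist_force': array([-1.02501777, -0.34489036, -2.40295662]), 'ft_torque': array([0.0369923 , 0.02709467, 0.01084072]), 'grip_width': 0.2791554620768878}
```

View pics/w2.png

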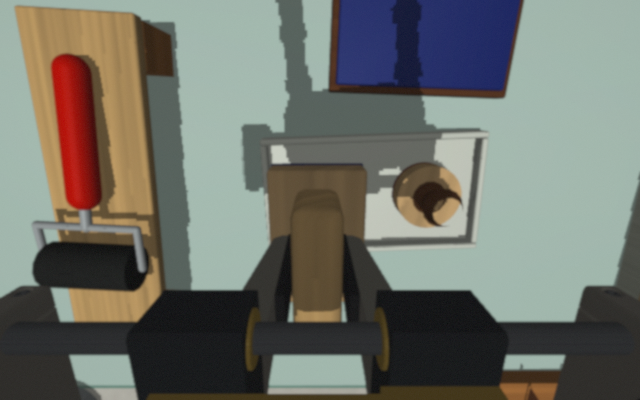

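```bash
python3 - <<'E'
from h import *
for n in('w1.png','w2.png'):
    s=load(n);h=cv2.cvtColor(s['frame'],cv2.COLOR_RGB2HSV).astype(int)
    m=(h[...,0]>108)&(h[...,0]<130)&(h[...,1]>140)&roi(s,320,540,0,110)
    for v in (20,60):
        u=np.where(m[v])[0]; print(n,v,back(s,u.min(),v,.02)[:2],back(s,u.max(),v,.02)[:2])
    for u in (350,460): v=np.where(m[:,u])[0].max(); print(u,v,back(s,u,v,.02)[:2])
s=load('w2.png'); print([back(s,u,v,.1295)[:2] for u,v in((268,167),(365,165))])
E
```

```text
w1.png 20 [0.43086584 0.21954203] [0.43120272 0.36399499]
w1.png 60 [0.46910231 0.21806736] [0.46944069 0.36193281]
350 96 [0.50578433 0.23303047]
460 100 [0.51028575 0.35528767]
w2.png 20 [0.45640547 0.21838653] [0.45664758 0.36250793]
w2.png 60 [0.48688243 0.21726436] [0.48712143 0.36189907]
350 83 [0.50536113 0.22805955]
460 87 [0.50880282 0.32445748]
[array([0.55978915, 0.17047073]), array([0.55869868, 0.22718618])]
```

Block held (about 270 g). The wrist and top views agree on the pad centre at (0.449, 0.291), yaw −2°.

```bash
python3 -m pendant '[{"grip":1.5,"offset":[4,2.3,0],"roll":2},{"grip":1.5,"offset":[8,4.6,0],"roll":2},{"grip":1.5,"offset":[12,7,0],"roll":2},{"grip":1.5,"offset":[15.7,9.2,0],"roll":2},{"grip":1.5,"offset":[15.7,9.2,3],"roll":2},{"grip":1.5,"offset":[15.7,9.2,6],"roll":2},{"grip":1.5,"offset":[15.7,9.2,7.5],"roll":2},{"grip":1.5,"offset":[15.7,9.2,8],"roll":2},{"grip":1.5,"offset":[15.7,9.2,8],"roll":2},{"grip":1.5,"offset":[15.7,9.2,8],"roll":2},{"grip":1.5,"offset":[15.7,9.2,8],"roll":2}]'; python3 -c "
from h import *
snap('scene','s2.png')
for k in('position','wrist_force','ft_torque','orientation'):print(arm.state()[k])"
```

```text
clock: 4.7
position: [0.4518, 0.2911, 0.062]
orientation: [[-0.999, 0.036, 0.002], [0.036, 0.999, 0.001], [-0.002, 0.001, -1.0]]
wrist_force: [0.5, -0.2, -2.7]
grip_width: 0.281
[0.45166112 0.29110646 0.06185972]
[-0.00226427 -0.15969386 -2.17788772]
[0.03285612 0.00433236 0.00319647]
[[-9.99344118e-01  3.61474450e-02  2.16701992e-03]
 [ 3.61492065e-02  9.99346100e-01  7.79266187e-04]
 [-2.13743443e-03  8.57091131e-04 -9.99997348e-01]]
```

```bash
python3 -m pendant '[{"grip":1.5,"offset":[0,0,0.3],"roll":0},{"grip":1.5,"offset":[0,0,0.6],"roll":0},{"grip":1.5,"offset":[0,0,0.7],"roll":0},{"grip":1.5,"offset":[0,0,0.8],"roll":0},{"grip":1.5,"offset":[0,0,0.8],"roll":0},{"grip":1.5,"offset":[0,0,0.8],"roll":0}]'
```

```text
clock: 5.35
position: [0.4512, 0.2911, 0.0559]
orientation: [[-0.999, 0.035, 0.001], [0.035, 0.999, -0.0], [-0.001, -0.0, -1.0]]
wrist_force: [-9.4, -4.2, 20.6]
grip_width: 0.278
```

```bash
python3 -m pendant '[{"grip":1.5,"offset":[0,0,-0.05],"roll":0},{"grip":1.5,"offset":[0,0,-0.05],"roll":0},{"grip":1.5,"offset":[0,0,-0.05],"roll":0}]'; python3 -m pendant '[{"grip":1.5,"offset":[0,0,0],"roll":0},{"grip":1.5,"offset":[0,0,0],"roll":0},{"grip":1.5,"offset":[0,0,0],"roll":0},{"grip":1.5,"offset":[0,0,0],"roll":0}]';  python3 -c "
from h import *
snap('scene','s3.png'); snap('wrist','w3.png')
s=cv2.imread('pics/s3.png')[220:330,310:510]; cv2.imwrite('pics/c3.png',cv2.resize(s,None,fx=4,fy=4,interpolation=2))"
```

```text
clock: 5.65
position: [0.4512, 0.2911, 0.0559]
orientation: [[-0.999, 0.035, 0.001], [0.035, 0.999, -0.0], [-0.001, -0.0, -1.0]]
wrist_force: [-7.9, -3.8, 16.6]
grip_width: 0.28
clock: 6.05
position: [0.4512, 0.2911, 0.0559]
orientation: [[-0.999, 0.035, 0.001], [0.035, 0.999, -0.0], [-0.001, -0.0, -1.0]]
wrist_force: [-8.3, -3.3, 17.3]
grip_width: 0.28
```

View pics/c3.png

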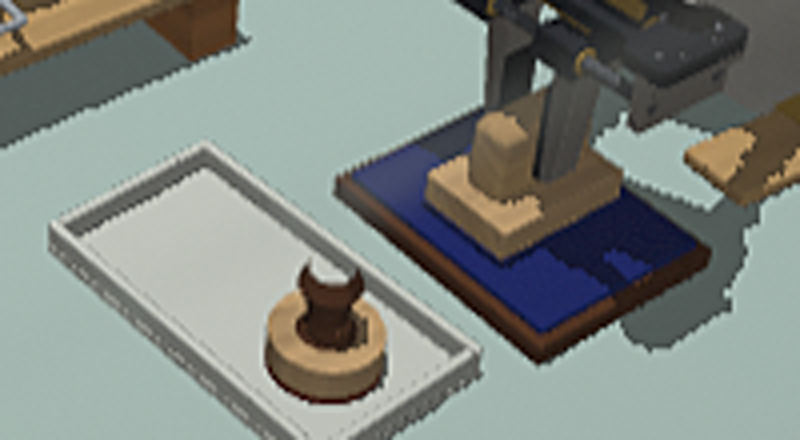

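The block sits on the middle of the felt, upright, with its corners at (427,178), (503,235) and (620,178). It was pressed at about 17 N for over half a second.

```bash
python3 - <<'E'
from h import *
s=load('s3.png')
P=np.array([back(s,310+a/4,220+b/4,.045) for a,b in((427,178),(503,232),(620,178))]);print(P,(P[0]+P[2])/2)
F=np.array([back(s,310+a/4,220+b/4,.0175) for a,b in((338,180),(543,332),(710,245))]);print(F,(F[0]+F[2])/2)
R=np.array(arm.state()['orientation']); p=arm.state()['position']
for T in ([p[0],p[1],.20],[.543,-.323,.20]): print(R.T@(np.array(T)-p)*100)
print(p)
E
```

```text
[[0.49944411 0.26523214 0.045     ]
 [0.49805913 0.31905219 0.045     ]
 [0.41616943 0.32685541 0.045     ]] [0.45780677 0.29604378 0.045     ]
[[0.51597291 0.21615014 0.0175    ]
 [0.51219107 0.36427222 0.0175    ]
 [0.39196253 0.37314439 0.0175    ]] [0.45396772 0.29464726 0.0175    ]
[-9.67189052e-03 -2.53533103e-03 -1.44113265e+01]
[-11.35882122 -61.04936914 -14.39296997]
[0.4511614  0.29109903 0.0558867 ]
```

```bash
python3 -m pendant '[{"grip":1.5,"offset":[0,0,-1],"roll":0},{"grip":1.5,"offset":[0,0,-4],"roll":0},{"grip":1.5,"offset":[0,0,-8],"roll":0},{"grip":1.5,"offset":[0,0,-12],"roll":0},{"grip":1.5,"offset":[0,0,-15],"roll":0},{"grip":1.5,"offset":[0,0,-15],"roll":0},{"grip":1.5,"offset":[0,0,-15],"roll":0}]' && python3 -m pendant '[{"grip":1.5,"offset":[-0.8,-4,0],"roll":0},{"grip":1.5,"offset":[-1.5,-8,0],"roll":1},{"grip":1.5,"offset":[-2.2,-12,0],"roll":2},{"grip":1.5,"offset":[-3,-16,0],"roll":3},{"grip":1.5,"offset":[-3.7,-20,0],"roll":4},{"grip":1.5,"offset":[-4.5,-24,0],"roll":5},{"grip":1.5,"offset":[-5.2,-28,0],"roll":6},{"grip":1.5,"offset":[-6,-32,0],"roll":7},{"grip":1.5,"offset":[-6.7,-36,0],"roll":7.8},{"grip":1.5,"offset":[-7.5,-40,0],"roll":7.8},{"grip":1.5,"offset":[-8.2,-44,0],"roll":7.8},{"grip":1.5,"offset":[-9,-48,0],"roll":7.8},{"grip":1.5,"offset":[-9.7,-52,0],"roll":7.8},{"grip":1.5,"offset":[-10.5,-56,0],"roll":7.8},{"grip":1.5,"offset":[-11,-59,0],"roll":7.8},{"grip":1.5,"offset":[-11.3,-61,0],"roll":7.8},{"grip":1.5,"offset":[-11.3,-61,0],"roll":7.8},{"grip":1.5,"offset":[-11.3,-61,0],"roll":7.8},{"grip":1.5,"offset":[-11.3,-61,0],"roll":7.8}]'
python3 - <<'E'
from h import *
s=snap('wrist','w4.png'); snap('top','t4.png'); st=arm.state(); print(st['position'],st['orientation'],st['wrist_force'])
E
```

```text
clock: 6.85
position: [0.4505, 0.2908, 0.2027]
orientation: [[-0.999, 0.036, 0.0], [0.036, 0.999, 0.0], [-0.0, 0.0, -1.0]]
wrist_force: [0.8, -0.2, -3.5]
grip_width: 0.279
clock: 8.75
position: [0.5411, -0.3212, 0.2015]
orientation: [[-0.985, 0.17, -0.002], [0.17, 0.985, 0.002], [0.002, 0.002, -1.0]]
wrist_force: [0.3, -0.5, -2.5]
grip_width: 0.279
[ 0.54148974 -0.32148381  0.20249417] [[-9.85439090e-01  1.70026920e-01 -8.03759461e-04]
 [ 1.70026141e-01  9.85439090e-01  9.55001399e-04]
 [ 9.54431938e-04  8.04435591e-04 -9.99999221e-01]] [ 0.25028999  0.60774403 -1.33159032]
```

View pics/w4.png

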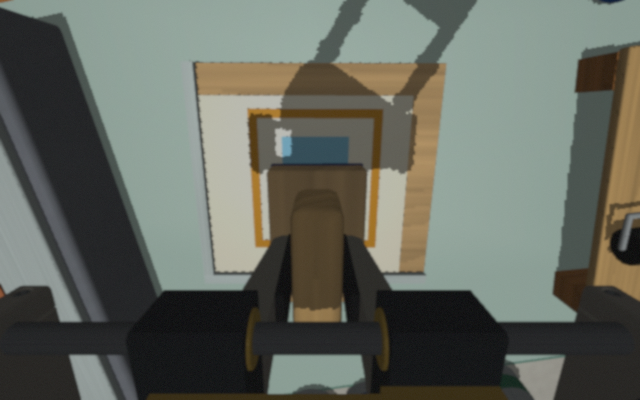

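Wrist view: the block hangs level over the print. The panel's rear edge shows at (283–348,137) and the block's rear edge at (269–365,165). I'll zoom in for register.

```bash
python3 - <<'E'
from h import *
s=load('w4.png')
b=cv2.resize(s['frame'][100:255,240:390],None,fx=3.8,fy=3.8,interpolation=cv2.INTER_CUBIC)
cv2.imwrite('pics/c4.png',np.clip(b[...,::-1]*1.5,0,255))
E
```

```text
[ WARN:0@0.525] global loadsave.cpp:1063 imwrite_ Unsupported depth image for selected encoder is fallbacked to CV_8U.
```

View pics/c4.png

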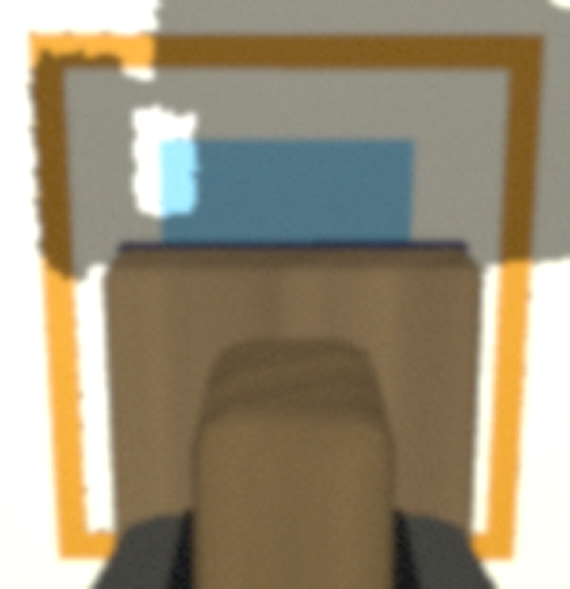

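```bash
python3 - <<'E'
from h import *
s=load('w4.png'); st=arm.state()
zf=.2025-.036
B=lambda a,b,z:back(s,240+a/3.8,100+b/3.8,z)[:2]
def pr(n,P):
    P=np.array(P);print(n,np.round(P,4).tolist(),'mean',P.mean(0).round(4),'w',np.linalg.norm(P[1]-P[0]).round(4),'yaw',np.degrees(np.arctan2(*( (P[1]-P[0])*[-1,1]))).round(2))
    return P
p=pr('panel rear',[B(162,141,.013),B(412,141,.013)])
pl=pr('panel rear2',[B(160,243,.013),B(410,243,.013)])
o=pr('ochre',[B(30,35,.013),B(543,36,.013),B(513,558,.013),B(60,558,.013)])
f=pr('face rear',[B(118,243,zf),B(467,243,zf)])
b=pr('base top rear',[B(107,265,zf+.025),B(478,265,zf+.025)])
y=np.radians(-9.86);x=np.array([np.cos(y),np.sin(y)])
print('panel c',p.mean(0)+x*.053,'block c',f.mean(0)+x*.045,b.mean(0)+x*.045, 'tcp',st['position'])
# top view refine (initial)
t=load('top0.png')
E
```

```text
panel rear [[0.4851, -0.3499], [0.4978, -0.2767]] mean [ 0.4914 -0.3133] w 0.0743 yaw -9.85
panel rear2 [[0.5149, -0.3566], [0.5279, -0.2816]] mean [ 0.5214 -0.3191] w 0.0761 yaw -9.86
ochre [[0.4489, -0.3816], [0.4746, -0.2349], [0.6371, -0.2632], [0.6115, -0.4101]] mean [ 0.5431 -0.3224] w 0.1489 yaw -9.95
face rear [[0.4914, -0.3429], [0.5019, -0.2829]] mean [ 0.4967 -0.3129] w 0.0608 yaw -9.86
base top rear [[0.491, -0.3409], [0.5008, -0.2847]] mean [ 0.4959 -0.3128] w 0.0571 yaw -9.86
panel c [ 0.54366515 -0.32235354] block c [ 0.54098547 -0.32059721] [ 0.54024501 -0.3205297 ] tcp [ 0.54148974 -0.32148381  0.20249417]
```

```bash
python3 -m pendant '[{"grip":1.5,"offset":[-0.25,-0.15,3],"roll":0},{"grip":1.5,"offset":[-0.25,-0.15,6],"roll":0},{"grip":1.5,"offset":[-0.25,-0.15,9],"roll":0},{"grip":1.5,"offset":[-0.25,-0.15,11],"roll":0},{"grip":1.5,"offset":[-0.25,-0.15,12],"roll":0},{"grip":1.5,"offset":[-0.25,-0.15,12.7],"roll":0},{"grip":1.5,"offset":[-0.25,-0.15,12.7],"roll":0},{"grip":1.5,"offset":[-0.25,-0.15,12.7],"roll":0},{"grip":1.5,"offset":[-0.25,-0.15,12.7],"roll":0}]'
python3 - <<'E'
from h import *
s=snap('wrist','w5.png'); snap('top','t5.png'); snap('scene','s5.png'); st=arm.state(); print(st['position'],st['orientation'])
b=cv2.resize(s['frame'][130:250,240:390],None,fx=5,fy=5,interpolation=cv2.INTER_CUBIC)
cv2.imwrite('pics/c5.png',np.clip(b[...,::-1]*1.6,0,255).astype(np.uint8))
E
```

```text
clock: 9.75
position: [0.5446, -0.3254, 0.0776]
orientation: [[-0.985, 0.171, 0.002], [0.171, 0.985, -0.002], [-0.002, -0.001, -1.0]]
wrist_force: [-0.1, 1.3, -2.1]
grip_width: 0.283
[ 0.54423835 -0.32505658  0.07697174] [[-9.85244031e-01  1.71152134e-01  1.07095210e-03]
 [ 1.71151153e-01  9.85244326e-01 -9.49477360e-04]
 [-1.21765455e-03 -7.52172215e-04 -9.99998976e-01]]
```

View pics/c5.png

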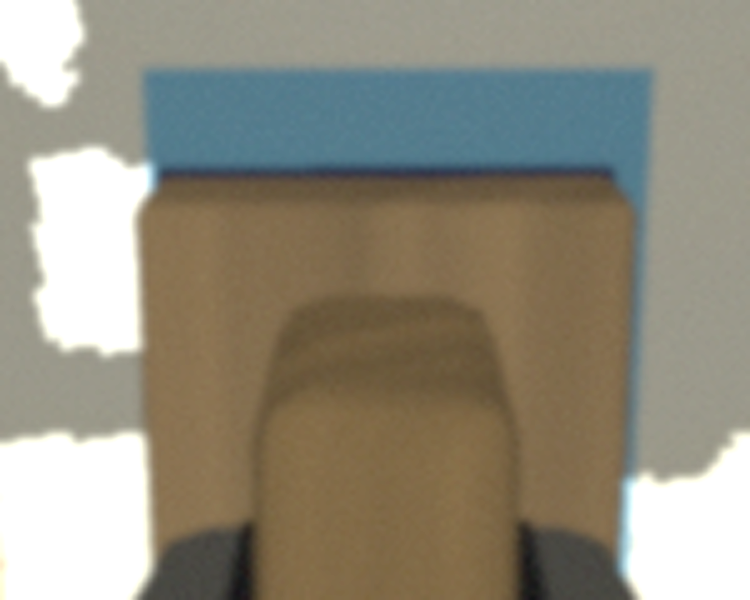

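```bash
python3 - <<'E'
from h import *
s=load('w5.png'); st=arm.state(); R=np.array(st['orientation'])
zf=.077-.036
B=lambda a,b,z:back(s,240+a/5,130+b/5,z)
def pr(n,P):
    P=np.array(P);print(n,'mean',P.mean(0).round(4),'w',np.linalg.norm(P[1]-P[0]).round(4),'yaw',np.degrees(np.arctan2(*( (P[1]-P[0])[:2]*[-1,1]))).round(2))
    return P.mean(0)
p=pr('panel rear',[B(144,69,.013),B(652,69,.013)])
f=pr('face rear',[B(158,173,zf),B(612,173,zf)])
b=pr('base top rear',[B(140,205,zf+.025),B(634,205,zf+.025)])
y=np.radians(-9.86);x=np.array([np.cos(y),np.sin(y),0])
for q in(f,b): print('block in tool rel tcp',(R.T@(q+x*.045-st['position']))*100,' move:',R.T@((p+x*.053)-(q+x*.045))*100)
print(p+x*.053,s['position'])
E
```

```text
panel rear mean [ 0.4907 -0.3135  0.013 ] w 0.0755 yaw -9.88
face rear mean [ 0.501  -0.3172  0.041 ] w 0.0606 yaw -9.87
base top rear mean [ 0.5005 -0.3169  0.066 ] w 0.0583 yaw -9.87
block in tool rel tcp [-0.09845191  0.03307843  3.59727294]  move: [0.27819171 0.19340632 2.79951865]
block in tool rel tcp [-0.05026694  0.05659027  1.09719402]  move: [0.23000674 0.16989447 5.29959757]
[ 0.54292361 -0.32257826  0.013     ] [ 0.46585836 -0.31095889  0.24753569]
```

```bash
python3 -m pendant '[{"grip":1.5,"offset":[0.25,0.18,0.5],"roll":0},{"grip":1.5,"offset":[0.25,0.18,1],"roll":0},{"grip":1.5,"offset":[0.25,0.18,1.4],"roll":0},{"grip":1.5,"offset":[0.25,0.18,1.7],"roll":0},{"grip":1.5,"offset":[0.25,0.18,1.7],"roll":0},{"grip":1.5,"offset":[0.25,0.18,1.7],"roll":0},{"grip":1.5,"offset":[0.25,0.18,1.7],"roll":0},{"grip":1.5,"offset":[0.25,0.18,1.7],"roll":0}]'
python3 - <<'E'
from h import *
s=snap('wrist','w6.png'); snap('scene','s6.png'); z=[]
for i in range(6): arm.snapshot('top'); z.append(arm.state()['position'])
print(np.mean(z,0),np.std(z,0),arm.state()['orientation'])
b=cv2.resize(s['frame'][130:250,240:390],None,fx=5,fy=5,interpolation=cv2.INTER_CUBIC)
c=cv2.resize(load('s6.png')['frame'][130:220,190:340],None,fx=5,fy=5,interpolation=cv2.INTER_CUBIC)
cv2.imwrite('pics/c6.png',np.clip(b[...,::-1]*1.6,0,255).astype(np.uint8)); cv2.imwrite('pics/d6.png',c[...,::-1])
E
```

```text
clock: 10.7
position: [0.5418, -0.3227, 0.0594]
orientation: [[-0.985, 0.171, 0.0], [0.171, 0.985, -0.0], [-0.0, -0.0, -1.0]]
wrist_force: [0.2, 0.4, -2.8]
grip_width: 0.279
[ 0.54168874 -0.32253366  0.05918748] [3.13259942e-05 2.68900667e-05 4.63264447e-05] [[-9.85242739e-01  1.71162923e-01  1.11616418e-06]
 [ 1.71162922e-01  9.85242738e-01 -3.57770172e-05]
 [-7.22339148e-06 -3.50580005e-05 -9.99999999e-01]]
```

View pics/c6.png

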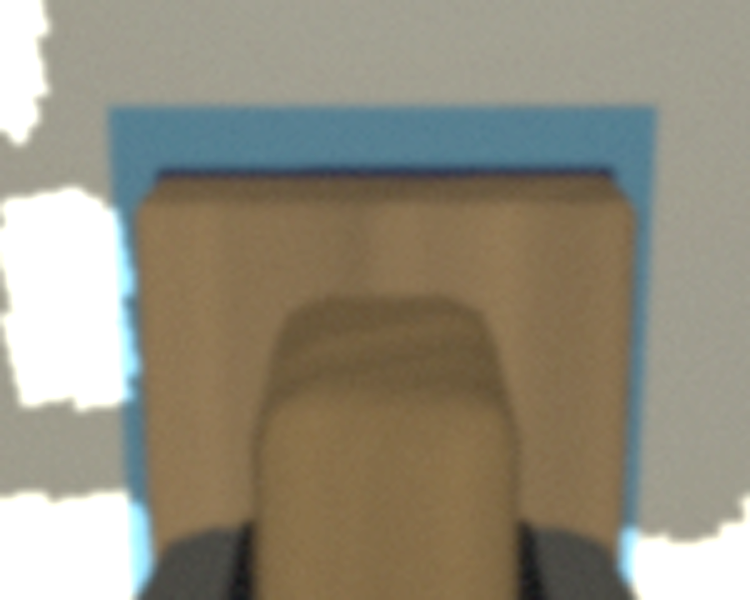

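View pics/d6.png

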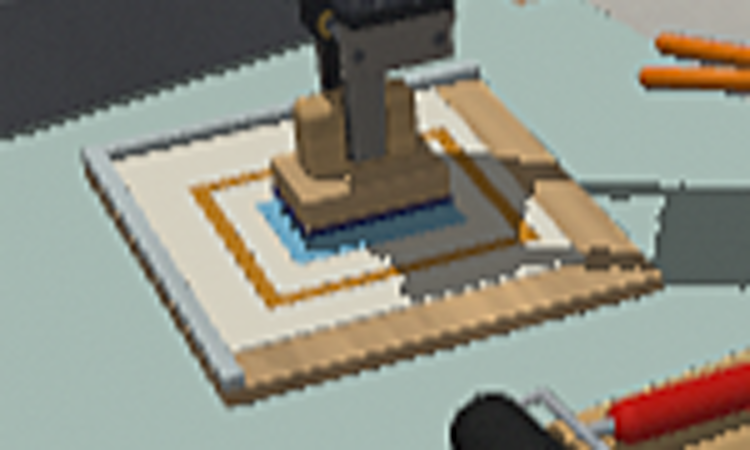

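```bash
python3 - <<'E'
from h import *
s=load('w6.png'); st=arm.state(); R=np.array(st['orientation'])
B=lambda a,b,z:back(s,240+a/5,130+b/5,z)
y=np.radians(-9.87);x=np.array([np.cos(y),np.sin(y),0])
p=(B(108,105,.013)+B(656,105,.013))/2
for q,n in(((B(158,174,.0233)+B(612,174,.0233))/2,'face'),((B(138,206,.0483)+B(634,206,.0483))/2,'top')):
    print(n,R.T@((p+x*.053)-(q+x*.045))*100)
print(np.linalg.norm(B(108,105,.013)-B(656,105,.013)),np.linalg.norm(B(158,174,.0233)-B(612,174,.0233)),np.linalg.norm(B(138,206,.0483)-B(634,206,.0483)))
c=load('s6.png'); Bs=lambda a,b,z:back(c,190+a/5,130+b/5,z)
# scene: panel corners & face corners
for n,P,Q in (('front corner',Bs(300,264,.013),Bs(308,243,.0233)),('right',Bs(467,213,.013),Bs(450,205,.0233)),('left',Bs(257,207,.013),Bs(275,194,.0233))): print(n,R.T@(P-Q)*1000)
E
```

```text
face [-0.01659385 -0.0409873   1.03000156]
top [-0.06588532 -0.05179272  3.53000229]
0.07566586873790791 0.06045579279748341 0.058379769711354404
front corner [-6.96677965  3.32245278 10.29993385]
right [11.55933774 -3.26131145 10.30003084]
left [-9.62278659 -7.59950299 10.30033594]
```

```bash
python3 -m pendant '[{"grip":1.5,"offset":[-0.03,-0.05,0],"roll":0},{"grip":1.5,"offset":[-0.03,-0.05,0],"roll":0},{"grip":1.5,"offset":[-0.03,-0.05,0],"roll":0},{"grip":1.5,"offset":[-0.03,-0.05,0],"roll":0},{"grip":1.5,"offset":[-0.03,-0.05,0],"roll":0}]'
python3 - <<'E'
from h import *
a=load('top0.png')['frame'].astype(int); b=snap('top','t7.png')['frame'].astype(int)
d=abs(a-b).max(2)
for n,(u0,u1,v0,v1) in dict(bridge=(300,340,135,225),jars=(280,310,100,140),round=(200,228,178,208)).items(): print(n,(d[v0:v1,u0:u1]>40).mean())
st=arm.state(); print(st['clock'],st['position'],st['joint_vel'].round(3))
print(arm.close_job())
E
```

```text
clock: 11.6
position: [0.5419, -0.3231, 0.0591]
orientation: [[-0.985, 0.171, -0.0], [0.171, 0.985, -0.0], [-0.0, -0.0, -1.0]]
wrist_force: [-0.4, 0.3, -2.0]
grip_width: 0.279
bridge 0.0
jars 0.0
round 0.0
11.65 [ 0.54188155 -0.32305885  0.05911643] [-0.    -0.001  0.    -0.    -0.001  0.001]
the job is handed in; nothing more can be done
None
```

The block is inked and held level over the pale blue panel, and the job is handed in at about 11.7 s on the robot's clock.

- **Inking:** I pressed the block face down on the middle of the felt. The wrist force read about 21 N at first, then about 17 N for over half a second. That is firmer than the usual 10 N.
- **Carry:** I took it over the bridge and brayer with its printing face about 165 mm above the table; the brayer reaches about 100 mm.
- **Height:** The printing face is about 10 mm above the paper, worked out from the tool height measured while the block was on the pad.
- **Register:** In the last wrist picture the block was centred to within about 0.5 mm and parallel to the panel within about 0.1°. I then shifted it by 0.3 and 0.5 mm to trim that, and did not measure the register again with the camera afterwards.
- **Other objects:** Comparing the first and last top views, the bridge, brayer, ochre jar and round block showed no change. I did not check the blue jar.

**Disagreements:**
- Rough corner readings from the coarser scene camera disagreed by several millimetres over the panel, and by up to 4 mm on the pad. I relied on the wrist camera instead.
- The top camera put the panel centre about 2 mm from where the wrist camera put it.

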